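Feed one toy-wheel blank and park it

TASK

Press the plunger of the wheel feeder all the way down once and let it spring back up, so that a single wooden wheel comes out onto the deck. Then, without picking it up, nudge that wheel along the deck with the fingertips into the empty square recess, so that it drops in and lies flat. Leave the wheels in the magazine, the wheel that is already parked in the other recess, and the bottle, tin, pencil and sanding block around the feeder where they are.

Things in the scene. Friction and masses are not known exactly. Their poses are not given: they have to be found in the camera images.
- feeder: bench-top wheel feeder, fixed: a board 236 mm (x) by 290 mm (y), its grey deck 12 mm above the bench. Origin at bench level under the magazine axis; -x points the way the wheels come out, roughly to the robot. In the deck are two square recesses, 56 by 56 mm, 4 mm deep, centred at x = -60, y = +105 and -105 mm; one holds a parked wheel
- magazine_top (a point): middle of the open top of the magazine, a plywood box with a clear front, 56 (feeder x) by 55 mm, its top 62 mm above the bench; three wheels are stacked in it. The plunger housing behind it (feeder x = 28 to 116 mm, 56 mm wide) is 62 mm high too
- landing (a point): point on the deck top (12 mm above the bench, feeder x = -60 mm, y = 0) in front of the magazine where the pushed-out wheel comes to lie, or a few mm farther out. A strip 6 mm high runs along y in front of it, its inner face 28 mm from this point, and stops the wheel. The way along y to both recesses is flat and open
- plunger (a joint): travel of the plunger, m: 0 up (sprung back), 0.024 fully down; it drives a blade that pushes the lowest wheel out 60 mm; as it rises the blade draws back and the next wheel drops. The spring takes about 2 N to start and 7 N fully down, more if pressed fast. Moves straight down
- plunger_top (a point): centre of the top of the plunger's round dark steel cap, 36 mm across and 10 mm thick; 108 mm above the bench when up, 75 mm behind the magazine axis (feeder x = +75 mm)
- recess: the empty recess: origin at the centre of its plywood floor, 8 mm above the bench and 4 mm below the deck; x and y axes along its sides (as the feeder's). It is at one or the other end of the deck
- wheel_low_center (a point): the lowest wheel in the magazine at the start, the one that comes out: 44 mm across, 14 mm thick, about 15 g, birch with a dark 8 mm bore mark; the point is its centre, half-way up; its z axis is the disc's axis. Its centre is 19 mm above the bench on the deck and 15 mm when it lies in a recess
- wheel_mid_center (a point): second wheel in the magazine: 44 mm across, 14 mm thick, about 15 g, birch with a dark 8 mm bore mark; the point is its centre, half-way up; its z axis is the disc's axis.
- wheel_high_center (a point): third, topmost wheel in the magazine: 44 mm across, 14 mm thick, about 15 g, birch with a dark 8 mm bore mark; the point is its centre, half-way up; its z axis is the disc's axis.
- wheel_parked_center (a point): the wheel already parked in the other recess: 44 mm across, 14 mm thick, about 15 g, birch with a dark 8 mm bore mark; the point is its centre, half-way up; its z axis is the disc's axis.
- glue: white glue bottle, 54 mm across, 150 mm tall, standing off one end of the feeder; origin at its underside
- wax: flat steel tin, 76 mm across, 45 mm tall, off the other end of the feeder; origin at its underside
- pencil: flat carpenter's pencil, 160 by 14 by 8 mm, lying in front of the feeder; origin under its middle, x along it
- sander: cork sanding block, 55 by 85 by 28 mm, in front of the feeder; origin at its underside
There are look-alikes about, which are no part of the job. Leave any red look-alike of the part that bears wheel_high_center alone.

How it is judged:
By the outcome, as a careful person would: the job done as asked, in the order asked, and still so for the second after the job is handed in, with the robot touching nothing.
It also fails if it takes over 43 s, if anything falls off the work surface, if the arm or the gripper's body presses on something with over 40 N, if the wrist force passes 120 N, or if a joint passes its speed limit or range.

ROBOT

A 7-joint arm with a two-finger parallel gripper is mounted at the origin on the work surface. World frame = base frame: x ahead of the robot, y to its left, z up, the work surface at z = 0. Lengths are in mm, angles in rad, forces in N, time in s.
With the tool pointing down it reaches from about 400 to 750 mm from the base axis. Payload 19.5 kg.
Tool frame: the origin (TCP) lies midway between the tips of the shut fingers; the grasp point (between the pads) lies 19 mm behind it; x points along the fingers, y is the direction in which the jaws open and shut, and the axes are right-handed (so a half turn about x gives the same grasp; the last joint's range is limited). The gripper opens to 85 mm and grips with 20 to 120 N. Pads are 22 mm wide; open, the fingers measure 114 mm over their backs; the gripper's body (76 mm by 85 mm) begins 54 mm behind the grasp point. The pads swing forward as they close: fully open they stand 13 mm farther back than shut.
Start: joints at [1.161, 0.707, -0.028, 1.485, 0.022, 0.951, -0.075], TCP at [206.74, -536.52, 231.268] pointing down, gripper open.
Joint ranges: [-2.71, 2.71], [-0.32, 2.16], [-1.57, 1.52], [0, 2.45], [-1.46, 4.6], [0, 2.02], [-2.83, 2.83]. Speed limits (rad/s): [1.89, 1.89, 2.57, 2.57, 3.01, 3.01, 3.01].

INTERFACE

Orientations are given as a unit quaternion [w, x, y, z].
In Python, from workcell import r gives the robot as it stands. The module is installed in compiled form; this text tells all that it offers.
- The arm moves only by the tool move_arm, never from a script. Its argument "increments" is a list of rows, each a list of 6 numbers: the shift along the tool's x, y, z in m, then the turn, a rotation vector about the tool's x, y, z in rad. In form: [[dx, dy, dz, ax, ay, az], ...]. A call has 1 to 8 rows; each row shifts and turns the commanded pose from where the row before left it, along the tool's axes as they then stand; what a row does not reach is not made up. A row lasts 1/10 s, in which the tool goes at most 50 mm and 8.59 degrees, less where a joint would pass 70% of its speed; a pose out of reach is approached as far as the arm can. A call with a gripper value outside its range is refused whole. "grip" is the opening, from 0 (shut) to 1 (fully open), set as the call begins (left out, the last holds). The fingers move at their own pace and stop on an object; "force" is the grip in N (left out, the last holds). Time passes only in rows, so rows that do not move let the fingers close. It gives the time, the measured TCP pose, the force and the opening at its end, in the units of the state.
- r.get_obs(): the state, without advancing time (a new reading comes with each control period).
- r.capture(name): name is "scene" or "top" or "wrist"; returns the picture (400x640x3 uint8, red, green, blue); there is no depth.
- r.camera_params(name): a dict with "fx", "fy", "cx", "cy" (pixels), "rvec" (rotation vector, rad) and "tvec" (3), from world to camera coordinates, as OpenCV has them. Camera axes: x right, y down, z forward; pixel columns grow to the right and rows downward; lengths in mm; the calibration is good to about 2 mm. A picture is of the moment at which its call begins: read the wrist's pose just before it. camera_params takes no time and is no camera call; for the wrist camera it gives the pose at the moment of the call.
- r.job_done(): hands the job in, once; it reports no verdict.
The state is a dict: "t": time; "joint_pos": joint angles; "joint_velocities": joint speeds; "tau": joint torques, N m; "eef_pos": TCP position; "orientation": TCP orientation; "contact_force": force on the tool from outside, world axes, zero at the start; "moment": the same for the moment, N m; "finger_gap": finger opening in mm.
Only numpy, scipy, OpenCV 4.12 (cv2) and the standard library are available. Lean on these libraries where they do the work, as an engineer would, in place of code of your own. Each camera call takes 0.05 s, during which the arm holds its last target. There are 200 camera calls.

## Working session

There is one attempt and no reset: what is moved stays moved. The work goes in short steps, Python scripts to look and compute and a tool call to move; the robot and the scene stay as the last step left them, time stands still between calls to the robot, and variables do not carry over. Pictures are saved under pics/ and viewed, about 8 in all and at most 12, crops included, and the job is handed in when it is done.

Besides the shell and the picture viewer there is one more tool, called as name(argument=value, ...) on one line, values as JSON. move_arm: Moves the arm, as the interface text tells. Its arguments: {"type":"object","properties":{"increments":{"type":"array"},"grip":{"type":"number"},"force":{"type":"number"}},"required":["increments"]}

```bash
mkdir -p pics
cat > h.py <<'E'
import numpy as np,cv2
from workcell import r
from scipy.spatial.transform import Rotation as R
def cap(n,f):
    p=r.camera_params(n); im=r.capture(n); cv2.imwrite('pics/'+f,cv2.cvtColor(im,cv2.COLOR_RGB2BGR)); return im,p
def ray(p,u,v,z):
    M=R.from_rotvec(np.ravel(p['rvec'])).as_matrix(); t=np.ravel(p['tvec']); c=-M.T@t
    d=M.T@np.array([(u-p['cx'])/p['fx'],(v-p['cy'])/p['fy'],1]); return c+d*(z-c[2])/d[2]
def proj(p,X):
    M=R.from_rotvec(np.ravel(p['rvec'])).as_matrix(); q=M@np.array(X,float)+np.ravel(p['tvec']); return np.array([p['fx']*q[0]/q[2]+p['cx'],p['fy']*q[1]/q[2]+p['cy']])
E
python3 - <<'E'
from h import *
for n in('top','scene'):
    im,p=cap(n,n+'0.png'); print(n,{k:np.round(np.ravel(v),3) for k,v in p.items()})
o=r.get_obs(); print(o['t'],o['eef_pos'],o['orientation'],o['finger_gap'],R.from_quat(np.roll(o['orientation'],-1)).as_matrix().round(3))
E
```

```text
top {'fx': array([472.101]), 'fy': array([472.101]), 'cx': array([317.297]), 'cy': array([203.574]), 'rvec': array([ 2.12 , -2.147,  0.193]), 'tvec': array([  40.286,  560.391, 1000.31 ])}
scene {'fx': array([390.293]), 'fy': array([390.293]), 'cx': array([316.448]), 'cy': array([204.758]), 'rvec': array([ 1.345,  2.382, -0.762]), 'tvec': array([ 260.719, -350.368, 1160.754])}
0.1 [ 206.70662557 -536.34890436  230.9178612 ] [-0.1290009  -0.69513062 -0.12960564  0.69523706] 85.38527911337104 [[-0.     0.36  -0.933]
 [ 0.001 -0.933 -0.36 ]
 [-1.    -0.001 -0.   ]]
```

View pics/top0.png

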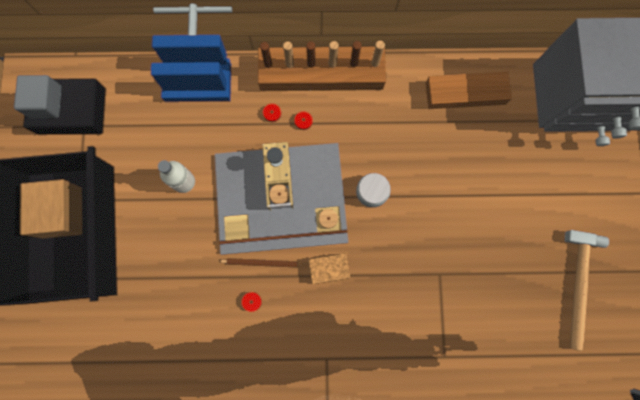

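View pics/scene0.png

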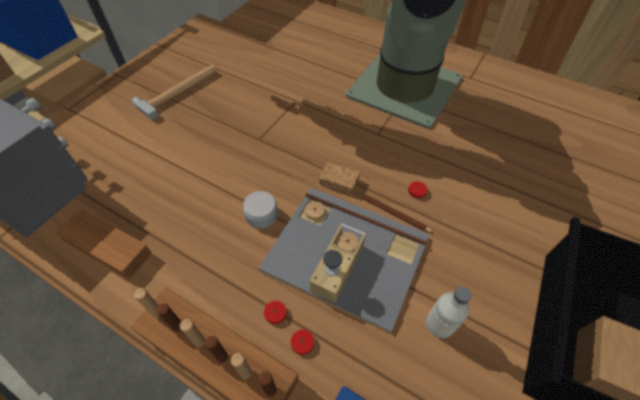

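Top view: plunger cap at about (274,155), magazine with birch wheels (279,194), parked wheel (327,218) and empty recess (235,228). The round things that could be mistaken for these are the red discs at (271,112), (303,120) and (251,301), plus the tin at (374,190). The cap's shadow is at (236,162). I'll measure and check these in a crop.

```bash
cat > m.py <<'E'
from h import *
im=cv2.cvtColor(cv2.imread('pics/top0.png'),cv2.COLOR_BGR2RGB); p=r.camera_params('top')
# recess corners/deck fit : plywood mask
hsv=cv2.cvtColor(im,cv2.COLOR_RGB2HSV)
g=((hsv[...,1]<60)&(hsv[...,2]>60)&(hsv[...,2]<140)).astype(np.uint8)
g[:, :205]=0;g[:, 352:]=0;g[:135]=0;g[260:]=0
g=cv2.morphologyEx(g,cv2.MORPH_CLOSE,np.ones((3,3)))
c=max(cv2.findContours(g,0,2)[0],key=cv2.contourArea); print('deck',cv2.minAreaRect(c),[ray(p,*q,12)[:2].round() for q in cv2.boxPoints(cv2.minAreaRect(c))])
ply=cv2.inRange(hsv,(18,80,150),(32,200,255)); ply[:, :215]=0;ply[:,345:]=0;ply[:135]=0;ply[245:]=0
for c in cv2.findContours(ply,0,2)[0]:
    if cv2.contourArea(c)>60:
        q=cv2.minAreaRect(c);print('ply',np.round(q[0]),np.round(q[1]),round(q[2]),[ray(p,*q[0],z)[:2].round(1) for z in(8,62)])
dk=cv2.inRange(hsv,(0,0,0),(180,120,75)); dk[:, :262]=0;dk[:,290:]=0;dk[:143]=0;dk[172:]=0
c=max(cv2.findContours(dk,0,2)[0],key=cv2.contourArea);q=cv2.minEnclosingCircle(c);print('cap',q,ray(p,*q[0],108))
crop=cv2.resize(im[135:260,205:365],None,fx=5,fy=4.6,interpolation=cv2.INTER_CUBIC)
cv2.imwrite('pics/crop1.png',cv2.cvtColor(crop,cv2.COLOR_RGB2BGR))
E
python3 m.py
```

```text
deck ((279.4039611816406, 191.64968872070312), (87.60962677001953, 127.9367904663086), 85.45195770263672) [array([691., 278.]), array([712., -22.]), array([505., -33.]), array([485., 257.])]
ply [236. 227.] [24. 23.] 90 [array([515.9, 220.7]), array([509.1, 211.6])]
ply [327. 219.] [24. 23.] 86 [array([532.3,  10.5]), array([524.6,  12.1])]
ply [277. 174.] [62. 26.] 86 [array([639.9, 125.5]), array([626.8, 121.2])]
cap ((277.0, 161.0), 9.999999747378752e-05) [643.47910281 118.08525565 108.        ]
```

View pics/crop1.png

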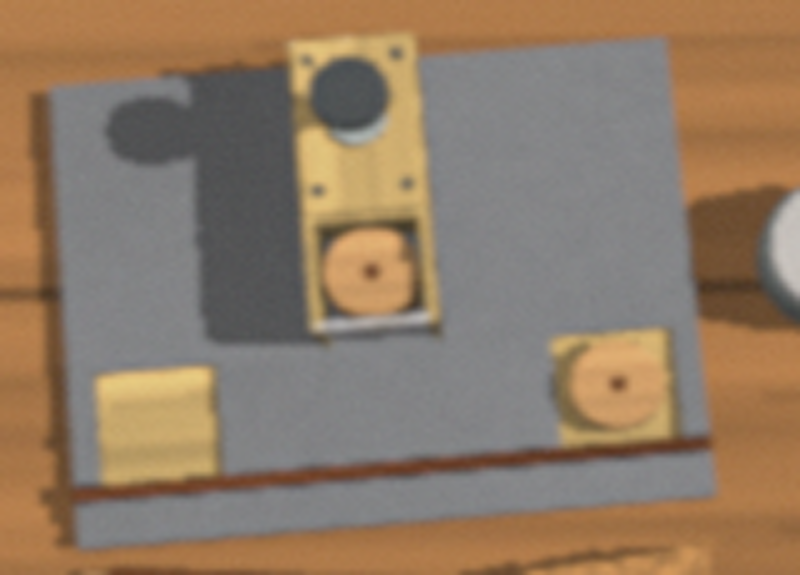

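The crop confirms the birch stack in the magazine, the cap at crop (349,94), the empty plywood recess at (157,427) and the parked wheel at (616,388). The recess centres are 211 mm apart, against 210 given. Next I'll turn the tool so its jaw axis lies along feeder x and refine the frame.

move_arm(increments=[[0, 0, 0, -0.149, 0, 0], [0, 0, 0, -0.149, 0, 0], [0, 0, 0, -0.149, 0, 0], [0, 0, 0, -0.149, 0, 0], [0, 0, 0, -0.149, 0, 0], [0, 0, 0, -0.149, 0, 0], [0, 0, 0, -0.149, 0, 0], [0, 0, 0, -0.149, 0, 0]], grip=0)

```text
t: 0.9
eef_pos: [206.6, -536.4, 231.0]
orientation: [0.499, 0.501, 0.499, -0.501]
contact_force: [0.1, 0.1, 1.2]
finger_gap: -0.4
```

```bash
cat > f.py <<'E'
from h import *
p=r.camera_params('top')
px=lambda a,b:(205+a/5-.4,135+b/4.6-.4)
e=np.array([ray(p,*px(*q),12)[:2] for q in[(95,377),(214,367),(219,477),(100,488)]]); 
k=np.array([ray(p,*px(*q),12)[:2] for q in[(550,340),(667,330),(677,438),(560,447)]])
E,K=e.mean(0),k.mean(0)
print('recess',E,'parked',K,np.linalg.norm(E-K),[np.linalg.norm(e[i]-e[i-1]).round() for i in range(4)])
y=(E-K)/np.linalg.norm(E-K); x=np.array([y[1],-y[0]]); O=(E+K)/2+60*x
print('O',O,'yaw',np.arctan2(x[1],x[0]),'plunger pred',O+75*x,'land',O-60*x)
print('cap ray',ray(p,*px(349,94),108)[:2],'mag wheel ray',ray(p,*px(370,271),54)[:2])
print('glue base',ray(p,180,184,5)[:2])
o=r.get_obs(); M=R.from_quat(np.roll(o['orientation'],-1)).as_matrix()
ty=M[:,1]; print('tool y yaw',np.arctan2(ty[1],ty[0]),o['eef_pos'],o['t'],o['finger_gap'])
for n,t in(('plunger',O+75*x),('land',O-60*x)):
    print(n,'delta tool',M.T@(np.array([*t,130])-o['eef_pos']))
np.save('F.npy',np.array([O,x,y]))
E
python3 f.py
```

```text
recess [514.42653886 218.82614203] parked [531.07346764  10.41818791] 209.0717474379219 [np.float64(55.0), np.float64(55.0), np.float64(55.0), np.float64(54.0)]
O [582.55950597 119.39954756] yaw 0.07970741690030113 plunger pred [657.32138437 125.3712758 ] land [522.75000325 114.62216497]
cap ray [656.67013899 123.64694933] mag wheel ray [583.6676614  118.69719234]
glue base [618.80814704 352.02834671]
tool y yaw -0.004979471379626838 [ 206.6414887  -536.43468832  231.03767484] 0.9 -0.3506843899675615
plunger delta tool [ 101.28777616  447.40160242 -663.98848394]
land delta tool [ 101.31201291  312.88541773 -652.5694004 ]
```

move_arm(increments=[[0, 0.026, -0.039, 0, 0, 0], [0, 0.026, -0.039, 0, 0, 0], [0, 0.026, -0.039, 0, 0, 0], [0, 0.026, -0.039, 0, 0, 0], [0, 0.026, -0.039, 0, 0, 0], [0, 0.026, -0.039, 0, 0, 0], [0, 0.026, -0.039, 0, 0, 0], [0, 0.026, -0.039, 0, 0, 0]])

```text
t: 1.7
eef_pos: [418.9, -225.2, 231.2]
orientation: [-0.497, -0.503, -0.497, 0.503]
contact_force: [0.1, -1.0, 0.8]
finger_gap: -0.3
```

move_arm(increments=[[0, 0.026, -0.039, 0, 0, 0], [0, 0.026, -0.039, 0, 0, 0], [0, 0.026, -0.039, 0, 0, 0], [0, 0.026, -0.039, 0, 0, 0], [0, 0.026, -0.039, 0, 0, 0], [0, 0.026, -0.039, 0, 0, 0], [0, 0.0, 0, -0.085, 0, 0], [0, 0, 0, 0, 0, 0]])

```text
t: 2.5
eef_pos: [576.7, 6.2, 230.7]
orientation: [0.519, 0.48, 0.519, -0.481]
contact_force: [-0.3, -0.2, 1.2]
finger_gap: 0.1
```

Run:
```python
from h import *
o=r.get_obs(); M=R.from_quat(np.roll(o['orientation'],-1)).as_matrix()
print(o['t'],o['eef_pos'],M[:,1],o['contact_force'])
print('delta',M.T@(np.array([657,124.6,125])-o['eef_pos']))
im,p=cap('wrist','w1.png')
print(proj(p,[657,124.6,108]),proj(p,[*o['eef_pos']]))
```

```text
2.5 [576.66758329   6.18955314 230.70933017] [ 0.9970184   0.07715712 -0.00104801] [-0.29599859 -0.2415098   1.2094018 ]
delta [ 105.63703754   89.33989089 -111.83914244]
[426.80357494  54.19145183] [309.21085588 263.52436037]
```

View pics/w1.png

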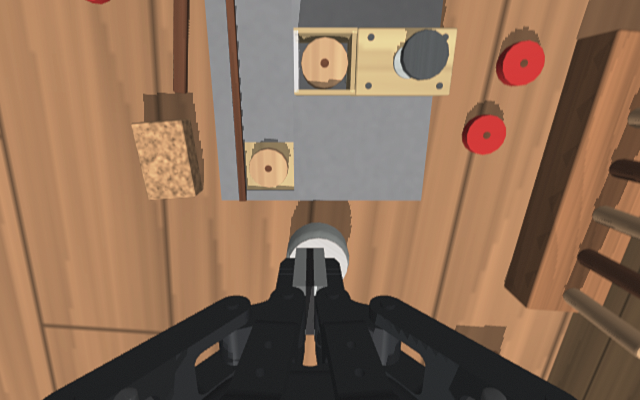

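The wrist view shows the cap at (424,54), predicted at (427,54), and only the three birch objects expected on the board. Moving above the cap.

move_arm(increments=[[0, 0.029, -0.037, 0, 0, 0], [0, 0.029, -0.037, 0, 0, 0], [0, 0.03, -0.038, 0, 0, 0], [0.045, 0, 0, 0, 0, 0], [0.045, 0, 0, 0, 0, 0], [0.015, 0, 0, 0, 0, 0], [0, 0, 0, 0, 0, 0]])

```text
t: 3.25
eef_pos: [655.2, 122.0, 124.2]
orientation: [0.517, 0.481, 0.518, -0.483]
contact_force: [-0.8, 0.1, 0.6]
finger_gap: -0.1
```

Run:
```python
from h import *
o=r.get_obs(); print(o['eef_pos'],o['contact_force'])
im,p=cap('wrist','w2.png')
print(proj(p,[657,124.6,108]))
```

```text
[655.19464914 122.01164485 124.19315287] [-0.82136746  0.1480022   0.55052732]
[312.99321211 245.12886566]
```

View pics/w2.png

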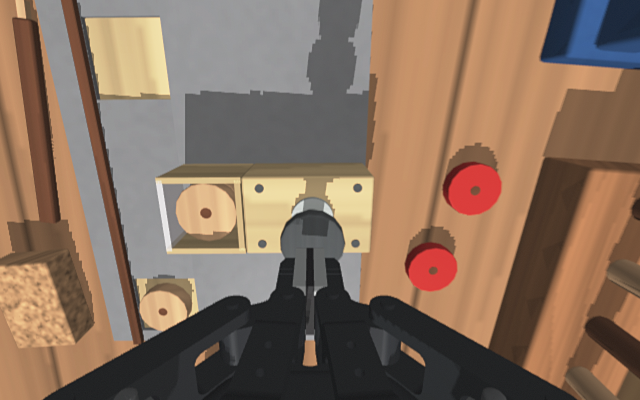

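The cap is centred under the fingertips at (313,241). Pressing down.

move_arm(increments=[[0.012, 0.001, -0.002, 0, 0, 0], [0.004, 0, 0, 0, 0, 0], [0.004, 0, 0, 0, 0, 0], [0.004, 0, 0, 0, 0, 0], [0.004, 0, 0, 0, 0, 0], [0.004, 0, 0, 0, 0, 0], [0.004, 0, 0, 0, 0, 0], [0, 0, 0, 0, 0, 0]])

```text
t: 4.1
eef_pos: [657.2, 125.7, 90.3]
orientation: [0.518, 0.481, 0.518, -0.481]
contact_force: [-0.9, 0.1, 5.4]
finger_gap: -0.2
```

move_arm(increments=[[0.003, 0, 0, 0, 0, 0], [0.002, 0, 0, 0, 0, 0], [0, 0, 0, 0, 0, 0], [0, 0, 0, 0, 0, 0]])

```text
t: 4.5
eef_pos: [657.2, 125.6, 85.8]
orientation: [0.518, 0.481, 0.518, -0.481]
contact_force: [-1.7, -1.3, 6.1]
finger_gap: -0.1
```

move_arm(increments=[[0.002, 0, 0, 0, 0, 0], [0.002, 0, 0, 0, 0, 0], [0, 0, 0, 0, 0, 0], [0, 0, 0, 0, 0, 0]])

```text
t: 4.9
eef_pos: [657.4, 125.7, 83.7]
orientation: [0.518, 0.482, 0.518, -0.481]
contact_force: [-11.0, -3.2, 34.1]
finger_gap: 0.1
```

The plunger is on its stop: 84 mm, with the force jumping to 34 N. Releasing and rising, then backing off in −x for a look.

move_arm(increments=[[-0.006, 0, 0, 0, 0, 0], [-0.008, 0, 0, 0, 0, 0], [-0.008, 0, 0, 0, 0, 0], [-0.01, 0, 0, 0, 0, 0], [-0.03, 0, 0, 0, 0, 0], [-0.04, 0, 0, 0, 0, 0], [-0.03, 0, 0.04, 0, 0, 0], [0, 0, 0.04, 0, 0, 0]])

```text
t: 5.7
eef_pos: [664.2, 45.9, 217.9]
orientation: [0.52, 0.482, 0.517, -0.479]
contact_force: [1.6, -1.4, -0.4]
finger_gap: -0.1
```

move_arm(increments=[[0, -0.034, 0, 0, 0, 0], [0, -0.034, 0, 0, 0, 0], [0, -0.034, 0, 0, 0, 0], [0, -0.034, 0, 0, 0, 0], [0, 0, 0, 0, 0, 0]], grip=0.15)

```text
t: 6.2
eef_pos: [524.0, 35.4, 214.2]
orientation: [0.518, 0.48, 0.519, -0.482]
contact_force: [0.6, 0.4, 0.8]
finger_gap: 12.9
```

Run:
```python
from h import *
O,x,y=np.load('F.npy')
o=r.get_obs(); print(o['t'],o['eef_pos'],o['contact_force'],o['finger_gap'])
im,p=cap('wrist','w3.png')
L=O-60*x
print('landing',proj(p,[*L,26]),'recess',proj(p,[*(L+105*y),8]),'mag',proj(p,[*O,40]),'cap',proj(p,[*(O+75*x),108]))
```

```text
6.2 [524.04306328  35.35564295 214.23884377] [0.58037559 0.44692155 0.84207154] 12.89337946243101
landing [314.37765872  99.86657665] recess [314.11252344 -17.10890735] mag [378.08023519  99.42875584] cap [498.06919511  98.05377363]
```

View pics/w3.png

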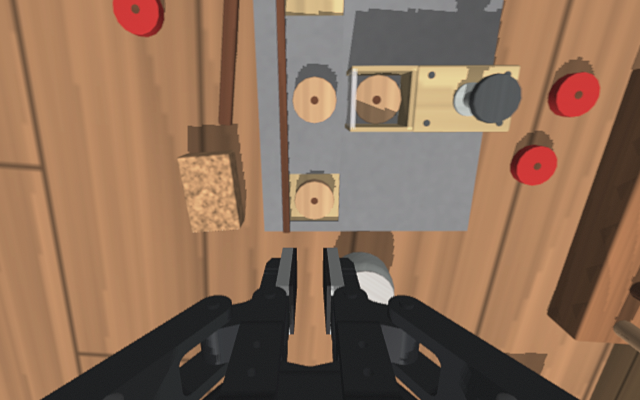

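The wheel came out and lies at (314,100), exactly on the predicted landing point. The cap is back up and the rest are unmoved. Lowering the slightly open fingertips behind the wheel on its −y side.

move_arm(increments=[[0.04, 0.003, -0.033, 0, 0, 0], [0.045, 0, 0, 0, 0, 0], [0.045, 0, 0, 0, 0, 0], [0.035, 0, 0, 0, 0, 0], [0.02, 0, 0, 0, 0, 0], [0, 0, 0, 0, 0, 0]])

```text
t: 6.85
eef_pos: [527.4, 67.9, 27.6]
orientation: [0.518, 0.48, 0.519, -0.482]
contact_force: [0.7, -1.1, 1.1]
finger_gap: 12.8
```

Run:
```python
from h import *
O,x,y=np.load('F.npy')
o=r.get_obs(); d=o['eef_pos'][:2]-O;print(o['t'],o['eef_pos'],'feeder',d@x,d@y,o['contact_force'],o['finger_gap'])
im,p=cap('wrist','w4.png')
```

```text
6.85 [527.39626291  67.89304927  27.62965456] feeder -59.08920639906877 -46.950702213723545 [ 0.72488098 -1.10891596  1.10768139] 12.794828301570103
```

View pics/w4.png

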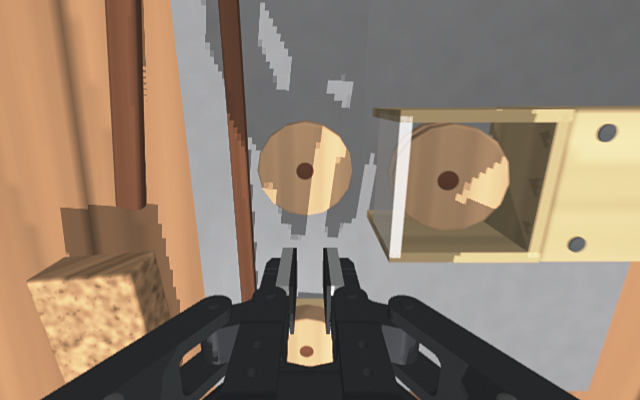

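The fingertips stand behind the wheel, whose bore is at (305,171), about 2 mm to the strip side of the fingers' middle. They are well clear of the magazine. I'll shift 2 mm, lower and push.

move_arm(increments=[[0.009, -0.002, 0, 0, 0, 0], [0, 0, -0.006, 0, 0, 0], [0, 0, -0.006, 0, 0, 0], [0, 0, -0.006, 0, 0, 0], [0, 0, -0.007, 0, 0, 0], [0, 0, -0.007, 0, 0, 0], [0, 0, -0.007, 0, 0, 0], [0, 0, 0, 0, 0, 0]])

```text
t: 7.7
eef_pos: [522.9, 107.8, 20.9]
orientation: [0.518, 0.481, 0.519, -0.481]
contact_force: [-0.3, -0.3, -0.3]
finger_gap: 12.4
```

Run:
```python
from h import *
O,x,y=np.load('F.npy')
o=r.get_obs(); d=o['eef_pos'][:2]-O;print(o['t'],o['eef_pos'],'feeder',d@x,d@y,o['contact_force'],o['finger_gap'])
im,p=cap('wrist','w5.png')
```

```text
7.7 [522.86957422 107.82075841  20.85538381] feeder -60.422357352557825 -6.789333004914904 [-0.32565074 -0.26684263 -0.32094384] 12.443410749877053
```

View pics/w5.png

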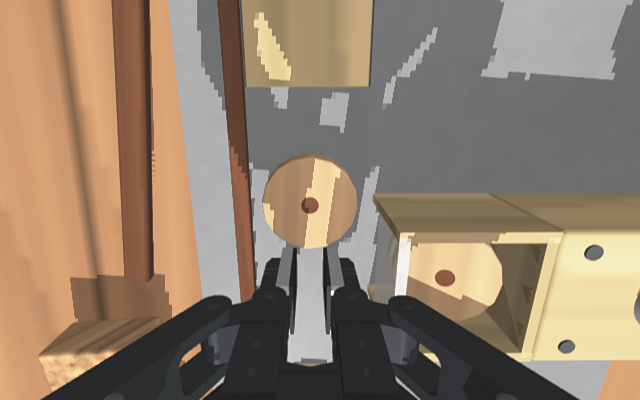

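The wheel sits centred in the fingers at (310,205), with the recess straight ahead at (307,45). Pushing on, 2 mm lower.

move_arm(increments=[[0.002, 0, -0.007, 0, 0, 0], [0, 0, -0.007, 0, 0, 0], [0, 0, -0.007, 0, 0, 0], [0, 0, -0.007, 0, 0, 0], [0, 0, -0.007, 0, 0, 0], [0, 0, -0.007, 0, 0, 0], [0, 0, -0.007, 0, 0, 0], [0, 0, 0, 0, 0, 0]])

```text
t: 8.55
eef_pos: [519.2, 156.7, 18.8]
orientation: [0.518, 0.481, 0.519, -0.481]
contact_force: [-0.2, -0.5, -0.5]
finger_gap: 12.9
```

move_arm(increments=[[0, 0, -0.006, 0, 0, 0], [0, 0, -0.005, 0, 0, 0], [0, 0, -0.004, 0, 0, 0], [0, 0, -0.004, 0, 0, 0], [0, 0, -0.003, 0, 0, 0], [0, 0, 0, 0, 0, 0]])

```text
t: 9.15
eef_pos: [517.7, 177.8, 18.8]
orientation: [0.518, 0.481, 0.518, -0.481]
contact_force: [0.2, -0.2, 0.1]
finger_gap: 12.9
```

Run:
```python
from h import *
O,x,y=np.load('F.npy')
o=r.get_obs(); d=o['eef_pos'][:2]-O;print(o['t'],o['eef_pos'],'feeder',d@x,d@y,o['contact_force'],o['finger_gap'])
im,p=cap('wrist','w6.png')
```

```text
9.15 [517.69616574 177.79766628  18.82369631] feeder -60.00756613318418 63.37732387631698 [ 0.21733045 -0.18916266  0.0502749 ] 12.863954774684352
```

View pics/w6.png

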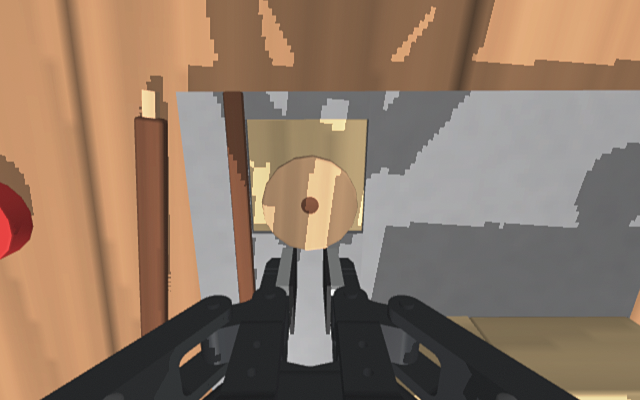

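The wheel at (310,205) still overhangs the near recess edge by several mm. A few slow millimetres more.

move_arm(increments=[[0, 0, -0.003, 0, 0, 0], [0, 0, -0.003, 0, 0, 0], [0, 0, -0.002, 0, 0, 0], [0, 0, -0.002, 0, 0, 0], [0, 0, 0, 0, 0, 0], [0, 0, 0, 0, 0, 0]])

```text
t: 9.8
eef_pos: [517.0, 187.3, 18.8]
orientation: [0.518, 0.481, 0.518, -0.481]
contact_force: [-0.5, -0.9, 0.9]
finger_gap: 12.4
```

Run:
```python
from h import *
O,x,y=np.load('F.npy')
o=r.get_obs(); d=o['eef_pos'][:2]-O;print(o['t'],o['eef_pos'],'feeder',d@x,d@y,o['contact_force'],o['finger_gap'])
im,p=cap('wrist','w7.png')
```

```text
9.8 [517.00015918 187.27379922  18.80554426] feeder -59.94684435925457 72.87878868438936 [-0.52854275 -0.90726512  0.85314713] 12.41622209602387
```

View pics/w7.png

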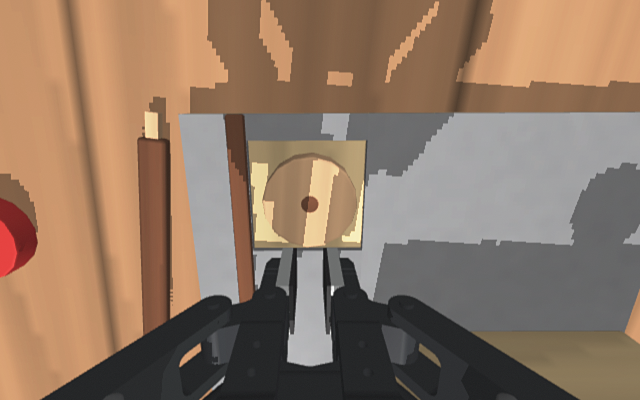

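The wheel's trailing edge (row 247) is just at the recess edge (row 248), so it isn't clearly dropped. Pushing 3 mm more, then backing off and rising to check.

move_arm(increments=[[0, 0, -0.002, 0, 0, 0], [0, 0, -0.001, 0, 0, 0], [0, 0, 0, 0, 0, 0], [0, 0, 0, 0, 0, 0], [0, 0, 0.01, 0, 0, 0], [0, 0, 0.015, 0, 0, 0], [0, 0, 0, 0, 0, 0]])

```text
t: 10.55
eef_pos: [519.0, 162.0, 18.8]
orientation: [0.518, 0.481, 0.517, -0.482]
contact_force: [-0.1, -0.4, 0.7]
finger_gap: 12.8
```

Run:
```python
from h import *
O,x,y=np.load('F.npy')
o=r.get_obs(); d=o['eef_pos'][:2]-O;print(o['t'],o['eef_pos'],'feeder',d@x,d@y,o['contact_force'],o['finger_gap'])
im,p=cap('wrist','w8.png')
```

```text
10.55 [519.01145225 162.02341915  18.80965056] feeder -59.952449158208395 47.548432150377174 [-0.0647615  -0.37186294  0.65913598] 12.823307403429135
```

View pics/w8.png

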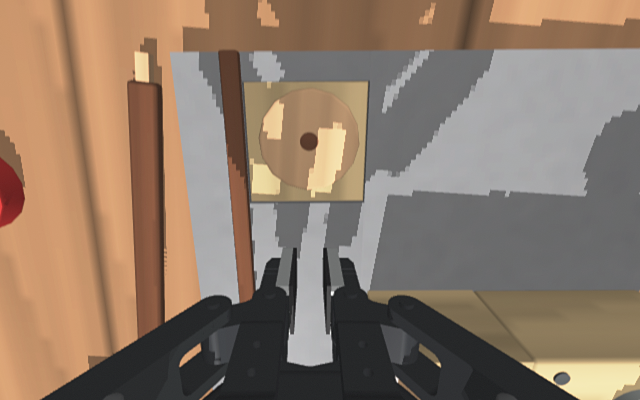

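The wheel lies inside the recess outline at (309,141), with margin on every side. Rising, then checking its height and the whole scene.

move_arm(increments=[[-0.045, 0, 0, 0, 0, 0], [-0.045, 0, 0, 0, 0, 0], [-0.045, 0, 0, 0, 0, 0], [-0.045, 0, 0.02, 0, 0, 0], [0, 0, 0.045, 0, 0, 0], [0, 0, 0.045, 0, 0, 0], [0, 0, 0, 0, 0, 0]])

```text
t: 11.3
eef_pos: [527.1, 49.4, 199.0]
orientation: [0.517, 0.482, 0.516, -0.484]
contact_force: [-0.9, 1.6, -0.4]
finger_gap: 13.1
```

move_arm(increments=[[0, 0, 0.045, 0, 0, 0], [0, 0, 0.045, 0, 0, 0], [0, 0, 0.045, 0, 0, 0], [0, 0, 0.045, 0, 0, 0], [0, 0, 0, 0, 0, 0]])

```text
t: 11.8
eef_pos: [539.5, -130.2, 198.3]
orientation: [0.517, 0.482, 0.516, -0.484]
contact_force: [-0.3, 1.1, -0.9]
finger_gap: 12.9
```

Run:
```python
from h import *
O,x,y=np.load('F.npy')
o=r.get_obs();print(o['t'],o['eef_pos'])
s,ps=cap('scene','s2.png'); t,pt=cap('top','t2.png')
C=O-60*x+105*y; 
def bore(im,p,n):
    u,v=proj(p,[*C,22]).astype(int); w=im[v-25:v+26,u-30:u+31]; return w
a=cv2.resize(bore(s,ps,0),(395,330),interpolation=cv2.INTER_CUBIC)
b=cv2.resize(t[130:265,200:362],(395,330),interpolation=cv2.INTER_CUBIC)
c=cv2.resize(s[150:350,230:480],(395,270)); d=cv2.resize(t[90:330,140:420],(395,270))
cv2.imwrite('pics/fin.png',cv2.cvtColor(np.vstack([np.hstack([a,b]),np.hstack([c,d])]),cv2.COLOR_RGB2BGR))
d0=cv2.absdiff(cv2.imread('pics/top0.png'),cv2.imread('pics/t2.png')).max(2)>60
n,l,st,_=cv2.connectedComponentsWithStats(d0.astype(np.uint8))
print([list(q) for q in st[1:] if q[4]>15])
```

```text
11.8 [ 539.49055106 -130.17415532  198.34437334]
[[np.int32(481), np.int32(111), np.int32(16), np.int32(20), np.int32(105)], [np.int32(490), np.int32(110), np.int32(17), np.int32(22), np.int32(118)], [np.int32(411), np.int32(113), np.int32(8), np.int32(8), np.int32(33)], [np.int32(400), np.int32(114), np.int32(10), np.int32(8), np.int32(65)], [np.int32(440), np.int32(115), np.int32(38), np.int32(16), np.int32(370)], [np.int32(395), np.int32(123), np.int32(152), np.int32(150), np.int32(10187)], [np.int32(474), np.int32(130), np.int32(29), np.int32(28), np.int32(243)], [np.int32(500), np.int32(132), np.int32(8), np.int32(13), np.int32(32)], [np.int32(509), np.int32(139), np.int32(8), np.int32(9), np.int32(50)], [np.int32(508), np.int32(147), np.int32(8), np.int32(27), np.int32(63)], [np.int32(505), np.int32(156), np.int32(6), np.int32(8), np.int32(24)], [np.int32(516), np.int32(157), np.int32(5), np.int32(8), np.int32(30)], [np.int32(436), np.int32(159), np.int32(6), np.int32(9), np.int32(33)], [np.int32(426), np.int32(160), np.int32(5), np.int32(9), np.int32(28)], [np.int32(517), np.i
[... 176 characters left out ...]
nt32(6), np.int32(23)], [np.int32(270), np.int32(184), np.int32(16), np.int32(18), np.int32(129)], [np.int32(225), np.int32(216), np.int32(21), np.int32(5), np.int32(63)], [np.int32(521), np.int32(230), np.int32(57), np.int32(59), np.int32(747)], [np.int32(402), np.int32(275), np.int32(107), np.int32(125), np.int32(9965)], [np.int32(495), np.int32(275), np.int32(145), np.int32(125), np.int32(7406)], [np.int32(135), np.int32(311), np.int32(275), np.int32(87), np.int32(12933)], [np.int32(636), np.int32(338), np.int32(4), np.int32(20), np.int32(45)], [np.int32(626), np.int32(355), np.int32(13), np.int32(45), np.int32(354)], [np.int32(634), np.int32(391), np.int32(6), np.int32(9), np.int32(32)]]
```

View pics/fin.png

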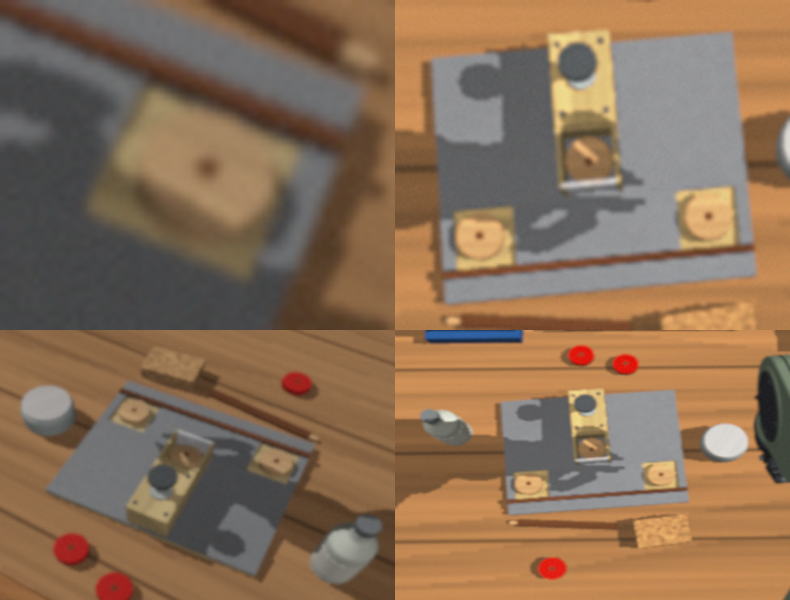

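The final views show a wheel lying inside the recess with plywood around it, one wheel still parked, and the magazine still stocked. The plunger is up and the bottle, tin, pencil and block are in place. One numeric height check against the parked wheel, then hand in.

Run:
```python
from h import *
O,x,y=np.load('F.npy'); ps,pt=r.camera_params('scene'),r.camera_params('top')
def P(p): 
    M=R.from_rotvec(np.ravel(p['rvec'])).as_matrix(); return np.array([[p['fx'],0,p['cx']],[0,p['fy'],p['cy']],[0,0,1]])@np.c_[M,np.ravel(p['tvec'])]
imgs={n:cv2.cvtColor(cv2.imread(f'pics/{f}.png'),cv2.COLOR_BGR2GRAY).astype(float) for n,f in(('s','s2'),('t','t2'))}
for nm,s in(('moved',105),('parked',-105)):
    C=O-60*x+s*y; q=[]
    for n,p in(('s',ps),('t',pt)):
        u,v=np.round(proj(p,[*C,22])).astype(int); w=imgs[n][v-5:v+6,u-5:u+6]
        k=np.clip(np.median(w)-15-w,0,None); yy,xx=np.mgrid[v-5:v+6,u-5:u+6]; q.append(np.array([(k*xx).sum(),(k*yy).sum()])/k.sum())
    X=cv2.triangulatePoints(P(ps),P(pt),q[0],q[1]).ravel(); X=X[:3]/X[3]; d=X[:2]-O
    print(nm,'top z',X[2].round(1),'feeder',(d@x).round(1),(d@y).round(1))
r.job_done()
```

```text
moved top z 21.8 feeder -57.3 106.3
parked top z 26.1 feeder -59.9 -105.4
the job is handed in; nothing more can be done
```

The wheel came out with one press of the plunger and now lies in the empty recess. I handed the job in at about 12 s of the 43 s allowed.

- **Plunger:** I pressed it once with the closed fingertips, to the stop. The TCP read 84 mm and the force jumped to 34 N. It sprang back up and one wheel landed on the predicted spot.
- **Nudge:** I pushed that wheel about 105 mm along the deck with slightly open fingers, into the +y recess, without gripping it.
- **Moved wheel:** its top measured 21.8 mm above the bench, where 22 mm is right for lying in the recess. Its centre was at feeder (−57, 106), and the recess is at (−60, 105). The last close picture showed margin on all four sides.
- **Everything else:** the parked wheel, magazine, bottle, tin, pencil, block and red discs look unmoved in the final views. The arm was clear of everything at hand-in.

**One check disagreed:** the same height measurement gave 26.1 mm for the parked wheel, which should also be 22 mm. I never touched that wheel. This two-view measurement is only good to a few millimetres, so I put the difference down to noise. For the same reason, the 21.8 mm height is weaker evidence than the close picture.

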